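# Set casting flasks over the wax trees on their sprue bases

### The arm

A 6-joint arm with a two-finger parallel gripper is mounted at the origin on a cart in front of the work surface, level with it; the furniture and walls round the work are solid. World frame = base frame: x ahead of the robot, y to its left, z up, the work surface at z = 0. Lengths are in m, angles in rad, forces in N, time in s.
With the tool pointing down it reaches from about 0.35 to 0.775 m from the base axis. Payload 7.3 kg.
Tool frame: the origin (TCP) lies on the centre line of the jaws, within the pads' length; the fingertips stand ahead of it and the grasp point (between the pads) lies 11 mm behind it (robot.nose_length is the z of the fingertips in the tool frame, in m); z points along the fingers, y is the line along which they close (so a half turn about z gives the same grasp; the last joint's range is limited). The gripper opens to 92 mm and grips with 3 to 60 N. Pads are 19 mm wide; open, the fingers measure 130 mm over their backs; the gripper's body (75 mm by 190 mm) begins 47 mm behind the grasp point.
Start: joints at [-1.354, 0.342, 1.524, -0, 1.275, -0.146], TCP at [0.186, -0.491, 0.235] pointing down, gripper open.
Joint ranges: [-2.53, 2.53], [-0.77, 2.02], [0.04, 2.7], [-1, 4.14], [0.28, 2.66], [-3.11, 3.11]. Speed limits (rad/s): [2.57, 2.57, 3.14, 3.14, 3.14, 3.14].

### API

Orientations are given as [roll, pitch, yaw] about the fixed x, y, z axes, in that order (R = Rz(yaw) Ry(pitch) Rx(roll)).
In Python, from cell import robot, cams gives the robot as it stands. The module is installed in compiled form; this text tells all that it offers.
- The arm moves only by the tool carry_out, never from a script. Its argument "deltas" is a list of rows, each a list of 7 numbers: the shift along the tool's x, y, z in cm, then the turn, a rotation vector about the tool's x, y, z in rad, then the opening, from 0 (shut) to 1 (fully open). A call has exactly 8 rows; each row shifts and turns the commanded pose from where the row before left it, along the tool's axes as they then stand; what a row does not reach is not made up. A row lasts 1/12 s, in which the tool goes at most 41.7 mm and 7.16 degrees, less where a joint would pass 70% of its speed; a pose out of reach is approached as far as the arm can. A call is refused whole if a number of a shift passes 4.17 or a number of a turn 0.125, either way. A call with a gripper value outside its range is refused whole. The fingers move at their own pace and stop on an object; "force" is the grip in N (left out, the last holds). Time passes only in rows, so rows that do not move let the fingers close, or fill a call up. It gives the time, the measured TCP pose, the force, the opening and the grip force at its end, in the units of the state.
- robot.observe(): the state, without advancing time (a new reading comes with each control period).
- cams.read_camera(name): name is "side" or "top" or "wrist"; returns a dict with "image" (384x512x3 uint8, blue, green, red), "depth" (384x512 float32, m along the optical axis (not along the pixel's ray), 0 where there is no reading), "fx", "fy", "cx", "cy" (pixels), "world_to_cam" (4x4, takes a point from world to camera coordinates). Camera axes: x right, y up, looking along -z (the intrinsics and any distortion apply to the point x, -y, -z); pixel columns grow to the right and rows downward; lengths in m; the calibration is good to about 2 mm. A picture is of the moment at which its call begins.
- robot.hand_in(): hands the job in; it is judged then, once.
The state is a dict: "time": time; "qpos": joint angles; "qvel": joint speeds; "joint_efforts": joint torques, N m; "tool_pos": TCP position; "tool_rot": TCP orientation; "contact_force": force on the tool from outside, world axes, zero at the start; "torque": the same for the moment, N m; "opening": finger opening in m; "grip_force": force on a finger pad.
Only numpy, scipy, OpenCV 4.12 (cv2) and the standard library are available. Lean on these libraries where they do the work, as an engineer would, in place of code of your own. Each camera call takes 0.05 s, during which the arm holds its last target. There are 200 camera calls.

### The job

Get the three wax trees ready for investing: for each rubber base pick the steel casting flask that fits it and is tall enough to cover its tree, lower it gently over the tree without touching the wax, and leave it standing fully down in the seat of its base. The flask that is too short for its tree is spare: leave it where it stands.

Things in the scene. Friction and masses are not known exactly. Their poses are not given: they have to be found in the camera images.
- flask_large: The large casting flask: a stainless steel tube open at both ends, 60 mm outside diameter, 2 mm wall, 66 mm tall, standing upright on the bench. Origin: centre of its underside, z up along the tube. A lamp head hangs low across the back of the bench (0.11 to 0.18 m up, from 0.66 m ahead of the robot): carry flasks in front of it.
- flask_medium: The medium casting flask: a stainless steel tube open at both ends, 50 mm outside diameter, 2 mm wall, 78 mm tall, standing upright on the bench. Origin: centre of its underside, z up along the tube. A lamp head hangs low across the back of the bench (0.11 to 0.18 m up, from 0.66 m ahead of the robot): carry flasks in front of it.
- flask_small: The small casting flask: a stainless steel tube open at both ends, 40 mm outside diameter, 2 mm wall, 56 mm tall, standing upright on the bench. Origin: centre of its underside, z up along the tube. A lamp head hangs low across the back of the bench (0.11 to 0.18 m up, from 0.66 m ahead of the robot): carry flasks in front of it.
- flask_short: The spare flask: a stainless steel tube open at both ends like the others, 50 mm outside diameter, 2 mm wall but only 44 mm tall, standing upright. As wide as the medium flask but lower than the medium tree, so it is of no use today. Origin: centre of its underside, z up.
- base_large: The black round rubber base for the 60 mm flask, loose, its green wax tree in the centre. A ring-shaped seat 5 mm above its underside takes the flask's lower end with 2 mm play; outside it a lip flares to 83 mm across at 13 mm height, inside it a domed button rises to 17 mm: both guide the flask in. Origin: centre of its underside, z up. A seated flask's origin is 5 mm above it.
- base_medium: The brick-red round rubber base for the 50 mm flask, loose, its blue wax tree in the centre. A ring-shaped seat 5 mm above its underside takes the flask's lower end with 2 mm play; outside it a lip flares to 73 mm across at 13 mm height, inside it a domed button rises to 17 mm: both guide the flask in. Origin: centre of its underside, z up. A seated flask's origin is 5 mm above it.
- base_small: The grey-blue round rubber base for the 40 mm flask, loose, its green wax tree in the centre. A ring-shaped seat 5 mm above its underside takes the flask's lower end with 2 mm play; outside it a lip flares to 63 mm across at 13 mm height, inside it a domed button rises to 17 mm: both guide the flask in. Origin: centre of its underside, z up. A seated flask's origin is 5 mm above it.
- tree_large: The fragile green wax tree fixed upright in the black base: a stem with small ring patterns all round, 32 mm across, its tip 55 mm above the base's underside. Same origin and axes as its base (centre of the base's underside, z up).
- tree_medium: The fragile blue wax tree fixed upright in the brick-red base: a stem with small ring patterns all round, 24 mm across, its tip 66 mm above the base's underside. Same origin and axes as its base (centre of the base's underside, z up).
- tree_small: The fragile green wax tree fixed upright in the grey-blue base: a stem with small ring patterns all round, 18 mm across, its tip 45 mm above the base's underside. Same origin and axes as its base (centre of the base's underside, z up).
Not all that is in view belongs to the job. What is shaped like the flask_medium but orange or yellow is not meant.

How it is judged:
By the outcome, as a careful person would: the job done as asked, in the order asked, and still so for the second after the job is handed in, with the robot touching nothing.
It also fails if it takes over 80 s, if anything falls off the work surface, if the arm or the gripper's body presses on something with over 40 N, if the wrist force passes 120 N, or if a joint passes its speed limit or range.

## Working session

There is one attempt and no reset: what is moved stays moved. The work goes in short steps, Python scripts to look and compute and a tool call to move; the robot and the scene stay as the last step left them, time stands still between calls to the robot, and variables do not carry over. Pictures are saved under pics/ and viewed, at most 14 in all, crops included, and the job is handed in when it is done.

Besides the shell and the picture viewer there is one more tool, called after "Request:" as name(argument=value, ...) on one line, values as JSON. carry_out: Moves the arm, as the interface text tells. Its arguments: {"type":"object","properties":{"deltas":{"type":"array","items":{"type":"array","items":{"type":"number"}}},"force":{"type":"number"}},"required":["deltas"]}

```bash
mkdir -p pics; cat > h.py <<'E'
import numpy as np, cv2
from cell import robot, cams
def shot(n):
    c=cams.read_camera(n); return c
def world(c):
    d=c["depth"]; h,w=d.shape
    u,v=np.meshgrid(np.arange(w),np.arange(h))
    x=(u-c["cx"])/c["fx"]*d; y=(v-c["cy"])/c["fy"]*d
    P=np.stack([x,-y,-d,np.ones_like(d)],-1)
    W=P@np.linalg.inv(c["world_to_cam"]).T
    W=W[...,:3]; W[d==0]=np.nan
    return W
E
python3 - <<'E'
from h import *
s=robot.observe(); print(s["time"],s["tool_pos"],s["tool_rot"],s["opening"],robot.nose_length)
for n in("top","side"):
    c=shot(n); np.save(n+".npy",world(c)); cv2.imwrite(f"pics/{n}0.png",c["image"]); print(n,c["fx"],c["cx"],c["cy"],np.linalg.inv(c["world_to_cam"]).round(3).tolist(), (c["depth"]>0).mean(), c.keys())
E
```

```text
0.0 [ 0.1862445  -0.49043695  0.23406369] [-3.14010186e+00 -1.73099709e-04  3.62850494e-01] 0.09168652575645503 0.008
top 415.13077997644325 256.21306394768976 191.63528287527492 [[-0.024, 0.996, -0.091, 0.385], [-1.0, -0.024, -0.004, -0.037], [-0.006, 0.091, 0.996, 1.358], [0.0, 0.0, 0.0, 1.0]] 0.996063232421875 dict_keys(['image', 'depth', 'fx', 'fy', 'cx', 'cy', 'world_to_cam'])
side 348.5733869632181 250.8239059141558 189.20493337676837 [[-1.0, 0.023, -0.01, 0.517], [-0.022, -0.656, 0.754, 0.695], [0.011, 0.754, 0.656, 0.703], [0.0, 0.0, 0.0, 1.0]] 0.9945119222005209 dict_keys(['image', 'depth', 'fx', 'fy', 'cx', 'cy', 'world_to_cam'])
```

View pics/top0.png

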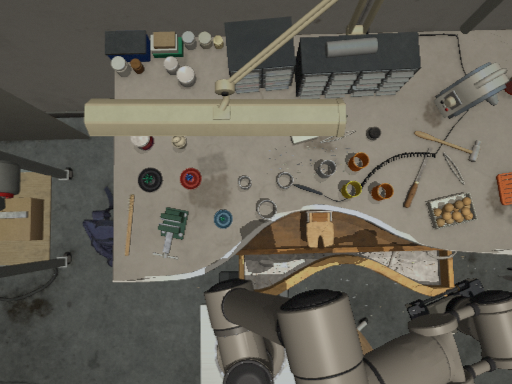

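View pics/side0.png

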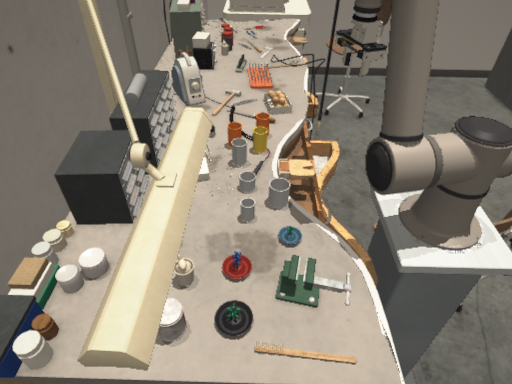

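The top view shows the black base at (150,180), the red base at (190,179) and the blue base at (223,218). The steel tubes are at (244,182), (285,180), (265,208) and (326,168). The orange and yellow tubes at (358,160), (382,190) and (349,188) are not part of the job. In the side view, the tube at (239,152) looks like the tall 50 mm one and the tube at (247,182) the short one. Next I'll check this with depth.

```bash
cat > m.py <<'E'
from h import *
T=np.load("top.npy");S=np.load("side.npy")
def near(W,xy,r): return W[(np.hypot(W[...,0]-xy[0],W[...,1]-xy[1])<r)&(W[...,2]>.006)&(W[...,2]<.1)]
for n,(u,v) in dict(black=(150,180),red=(190,179),blue=(223,218),A=(244,182),B=(285,180),C=(265,208),D=(326,168)).items():
    p=T[v-2:v+3,u-2:u+3].reshape(-1,3); c=np.nanmedian(p,0)[:2]
    for it in range(3):
        for W,nm in((T,'top'),(S,'side')):
            q=near(W,c,.05)
            zt=np.percentile(q[:,2],97)
            k=q[q[:,2]>zt-.01] if n in"ABCD" else q[(q[:,2]>.008)&(q[:,2]<.02)]
            (x,y),r=cv2.minEnclosingCircle(k[:,:2].astype(np.float32))
            if it==2: print(n,nm,"ztop %.4f c %.4f %.4f r %.4f n %d"%(zt,x,y,r,len(k)))
            if nm=='top': cn=np.array([x,y])
        c=cn
E
python3 m.py
python3 - <<'E'
import cv2
a=cv2.imread('pics/top0.png')[140:235,120:400]; b=cv2.imread('pics/side0.png')[110:260,190:330]
cv2.imwrite('pics/crop.png',cv2.vconcat([cv2.resize(a,(784,266)),cv2.copyMakeBorder(cv2.resize(b,(308,330)),0,0,0,476,0)]))
E
```

```text
black top ztop 0.0461 c 0.5578 0.3111 r 0.0440 n 303
black side ztop 0.0461 c 0.5551 0.3163 r 0.0412 n 560
red top ztop 0.0560 c 0.5591 0.1849 r 0.0390 n 230
red side ztop 0.0587 c 0.5570 0.1840 r 0.0366 n 287
blue top ztop 0.0313 c 0.4204 0.0810 r 0.0345 n 181
blue side ztop 0.0391 c 0.4211 0.0804 r 0.0312 n 159
A top ztop 0.0596 c 0.5368 0.0033 r 0.0198 n 32
A side ztop 0.0560 c 0.5359 0.0070 r 0.0205 n 91
B top ztop 0.0476 c 0.5420 -0.1258 r 0.0251 n 39
B side ztop 0.0435 c 0.5404 -0.1227 r 0.0262 n 92
C top ztop 0.0702 c 0.4481 -0.0648 r 0.0295 n 50
C side ztop 0.0653 c 0.4478 -0.0620 r 0.0312 n 130
D top ztop 0.0819 c 0.5729 -0.2575 r 0.0253 n 50
D side ztop 0.0775 c 0.5708 -0.2542 r 0.0269 n 86
```

View pics/crop.png

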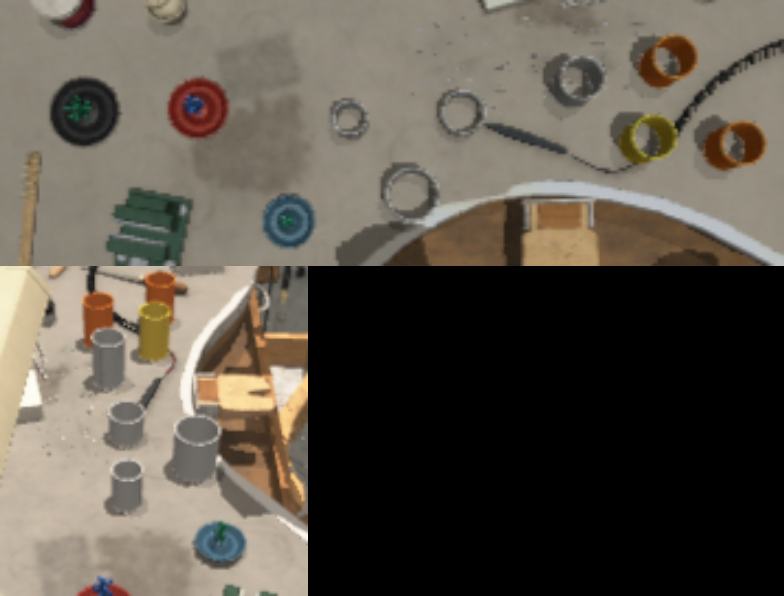

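The crop and the measured heights settle it:
- D at crop (580,78) is the medium flask, about 78 mm tall.
- B at (460,112) is the 44 mm spare.
- C at (410,190) is the large flask.
- A at (350,118) is the small flask.

The orange and yellow tubes are not meant. I'll start with D.

Request:
carry_out(deltas=[[0,0,0,0,0,0.121,1],[0,0,0,0,0,0.121,1],[0,0,0,0,0,0.121,1],[4,-2.4,0,0,0,0,1],[4,-2.4,0,0,0,0,1],[4,-2.4,0,0,0,0,1],[4,-2.4,0,0,0,0,1],[4,-2.4,0,0,0,0,1]])

```text
time: 0.77
tool_pos: [0.3662, -0.3823, 0.2344]
tool_rot: [-3.141, 0.0, -0.001]
contact_force: [0.4, -0.5, -0.3]
opening: 0.0918
grip_force: 0.0
```

Request:
carry_out(deltas=[[4,-2.4,0,0,0,0,0.8],[4,-2.4,0,0,0,0,0.8],[4,-2.4,0,0,0,0,0.8],[4,-2.4,0,0,0,0,0.8],[2.6,-1.9,0,0,0,0,0.8],[0,0,0,0,0,0,0.8],[0,0,0,0,0,0,0.8],[0,0,0,0,0,0,0.8]])

```text
time: 1.43
tool_pos: [0.5334, -0.279, 0.2341]
tool_rot: [-3.141, 0.001, 0.0]
contact_force: [-0.1, -0.3, -0.2]
opening: 0.0736
grip_force: 0.0
```

```bash
cat > w.py <<'E'
import sys
from h import *
# args: label, then optional triple x y R z(rim height)
s=robot.observe(); print("t",round(s["time"],2),s["tool_pos"].round(4),s["tool_rot"].round(4),"op",round(s["opening"],4),"grip",round(float(np.max(s["grip_force"])),1),"F",s["contact_force"].round(1))
c=shot("wrist"); W=world(c); np.save("wrist.npy",W); cv2.imwrite(f"pics/{sys.argv[1]}.png",c["image"])
C=np.linalg.inv(c["world_to_cam"]); print("cam",C[:3,3].round(3),"look",(-C[:3,2]).round(2))
E
python3 w.py w1
```

```text
t 1.43 [ 0.5334 -0.279   0.2341] [-3.1413e+00  1.3000e-03  3.0000e-04] op 0.0736 grip 0.0 F [-0.1 -0.3 -0.2]
cam [ 0.618 -0.278  0.383] look [-0.31  0.   -0.95]
```

View pics/w1.png

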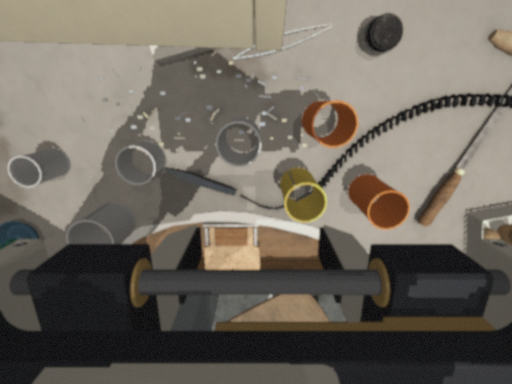

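The wrist view shows the medium flask's rim at about (238,143), the yellow tube at (303,195), an orange tube at (330,123), and the short flask at (136,163). Next I'll fit the rims from this depth image.

```bash
cat > f.py <<'E'
from h import *
from scipy.optimize import least_squares
def fit(W,c,R,ztop,band=.006):
    "rim circle of known outer radius from depth points within band of the top"
    for _ in range(3):
        m=(np.hypot(W[...,0]-c[0],W[...,1]-c[1])<R+.012)&(abs(W[...,2]-ztop)<band)
        k=W[m][:,:2]
        if len(k)<8: return None
        c=least_squares(lambda p:np.hypot(k[:,0]-p[0],k[:,1]-p[1])-(R-.001),c,loss='soft_l1',f_scale=.001).x
    return c.round(4),len(k),(np.hypot(*(k-c).T)-R+.001).std().round(4)
if __name__=="__main__":
    W=np.load("wrist.npy")
    for n,c,R,z in(("D",(.571,-.256),.025,.078),("B",(.541,-.124),.025,.044),("C",(.448,-.063),.03,.066),("A",(.536,.005),.02,.056)):
        print(n,fit(W,c,R,z),"top",fit(np.load("top.npy"),c,R,z,.008),"side",fit(np.load("side.npy"),c,R,z))
E
python3 f.py
```

```text
D (array([ 0.5719, -0.2545]), 368, np.float64(0.0008)) top (array([ 0.572 , -0.2564]), 51, np.float64(0.0009)) side (array([ 0.5712, -0.2536]), 57, np.float64(0.0014))
B (array([ 0.5407, -0.1239]), 344, np.float64(0.0007)) top (array([ 0.5415, -0.1259]), 44, np.float64(0.0009)) side (array([ 0.5404, -0.1221]), 62, np.float64(0.0014))
C (array([ 0.4469, -0.0632]), 245, np.float64(0.0007)) top (array([ 0.448 , -0.0649]), 52, np.float64(0.0007)) side (array([ 0.4475, -0.0611]), 84, np.float64(0.0012))
A (array([0.5358, 0.0051]), 367, np.float64(0.0008)) top (array([0.5366, 0.003 ]), 33, np.float64(0.0008)) side (array([0.5358, 0.007 ]), 59, np.float64(0.0011))
```

Request:
carry_out(deltas=[[2,-1.25,0,0,0,0,0.8],[1.85,-1.2,1,0,0,0,0.8],[0,0,4,0,0,0,0.8],[0,0,4,0,0,0,0.8],[0,0,4,0,0,0,0.8],[0,0,3,0,0,0,0.8],[0,0,2.2,0,0,0,0.8],[0,0,0,0,0,0,0.8]])

```text
time: 2.15
tool_pos: [0.5685, -0.2542, 0.0477]
tool_rot: [-3.137, 0.009, -0.002]
contact_force: [-1.4, 1.0, -1.5]
opening: 0.0735
grip_force: 0.0
```

Request:
carry_out(deltas=[[0,0,0,0,0,0,0.5],[0,0,0,0,0,0,0.4],[0,0,0,0,0,0,0.3],[0,0,0,0,0,0,0.3],[0,0,0,0,0,0,0.3],[0,0,0,0,0,0,0.3],[0,0,0,0,0,0,0.3],[0,0,0,0,0,0,0.3]], force=25)

```text
time: 2.82
tool_pos: [0.5734, -0.2554, 0.0548]
tool_rot: [3.139, -0.003, -0.0]
contact_force: [0.3, -1.8, 7.3]
opening: 0.0502
grip_force: 25.0
```

Request:
carry_out(deltas=[[0,0,-0.5,0,0,0,0.3],[0,0,-1.5,0,0,0,0.3],[0,0,-2,0,0,0,0.3],[0,0,-2,0,0,0,0.3],[0,0,-2,0,0,0,0.3],[0,0,-2,0,0,0,0.3],[-0.2,-2,-1,0,0,0,0.3],[-0.2,-3,0,0,0,0,0.3]])

```text
time: 3.48
tool_pos: [0.5696, -0.2066, 0.1659]
tool_rot: [3.138, -0.005, -0.003]
contact_force: [0.5, 0.8, -1.7]
opening: 0.0498
grip_force: 25.0
```

Request:
carry_out(deltas=[[-0.2,-4,0,0,0,0,0.3],[-0.2,-4,0,0,0,0,0.3],[-0.2,-4,0,0,0,0,0.3],[-0.2,-4,0,0,0,0,0.3],[-0.2,-4,0,0,0,0,0.3],[0,-4,0,0,0,0,0.3],[0,-3,0,0,0,0,0.3],[0,-1,0,0,0,0,0.3]])

```text
time: 4.15
tool_pos: [0.5577, 0.08, 0.1631]
tool_rot: [-3.14, 0.0, 0.004]
contact_force: [0.3, -0.1, -1.0]
opening: 0.0504
grip_force: 25.0
```

```bash
python3 w.py w2
```

```text
t 4.15 [0.5577 0.08   0.1631] [-3.1401e+00  1.0000e-04  3.7000e-03] op 0.0504 grip 25.0 F [ 0.3 -0.1 -1. ]
cam [0.642 0.081 0.312] look [-0.31  0.   -0.95]
```

View pics/w2.png

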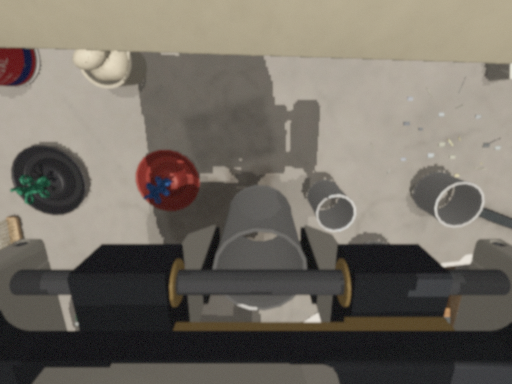

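The wrist view shows the red base at (168,180) with the blue tree's tip near (158,188). The black base is at (50,180), and the held flask's rim is at (260,270). Next I'll fit the lip circles and the held flask.

```bash
cat > g.py <<'E'
from f import *
def base(W,c,R):
    "lip circle: points at lip height, outer edge R"
    for _ in range(4):
        k=W[(np.hypot(W[...,0]-c[0],W[...,1]-c[1])<R+.006)&(W[...,2]>.0095)&(W[...,2]<.016)][:,:2]
        k=k[np.hypot(*(k-c).T)>R-.008]
        h=cv2.convexHull(k.astype(np.float32))[:,0].astype(float)
        c=least_squares(lambda p:np.hypot(*(h-p).T)-R+.0005,c,loss='soft_l1',f_scale=.001).x
    return c.round(4),len(h),(np.hypot(*(h-c).T)-R).std().round(4)
def held(W,tcp,R,above,band=.006):
    for dz in(-.006,0,.006): print("  held rim z",round(tcp[2]+above+dz,4),fit(W,tcp[:2],R,tcp[2]+above+dz,.004))
if __name__=="__main__":
    W=np.load("wrist.npy"); S=np.load("side.npy");T=np.load("top.npy")
    for n,c,R in(("red",(.558,.1845),.0365),("black",(.556,.3135),.0415),("blue",(.4205,.0807),.0315)):
        for nm,X in(("w",W),("t",T),("s",S)):
            try: print(n,nm,base(X,np.array(c),R))
            except Exception as e: print(n,nm,"-")
    for n,c,R,z in(("B",(.541,-.124),.025,.044),("C",(.448,-.063),.03,.066),("A",(.536,.005),.02,.056)): print(n,fit(W,c,R,z))
    held(W,robot.observe()["tool_pos"],.025,.026)
    for nm,X in(("w",W),("t",T),("s",S)):
        k=X[(np.hypot(X[...,0]-.558,X[...,1]-.1845)<.03)&(X[...,2]>.045)&(X[...,2]<.075)]; print("tree red",nm,k.mean(0).round(4),len(k),k[:,2].max())
E
python3 g.py
```

```text
red w (array([0.5558, 0.1845]), 39, np.float64(0.0003))
red t (array([0.5574, 0.1819]), 25, np.float64(0.0007))
red s (array([0.556 , 0.1838]), 25, np.float64(0.0007))
black w (array([0.555 , 0.3171]), 36, np.float64(0.0003))
black t (array([0.5568, 0.3146]), 21, np.float64(0.0008))
black s (array([0.5555, 0.3165]), 31, np.float64(0.0005))
blue w -
blue t (array([0.4221, 0.0773]), 22, np.float64(0.0007))
blue s (array([0.4214, 0.0806]), 22, np.float64(0.0005))
B (array([ 0.5408, -0.1221]), 590, np.float64(0.0008))
C None
A (array([0.5362, 0.0066]), 402, np.float64(0.0007))
  held rim z 0.183 (array([0.5573, 0.0811]), 1902, np.float64(0.0034))
  held rim z 0.189 (array([0.5573, 0.081 ]), 996, np.float64(0.0043))
  held rim z 0.195 (array([0.5676, 0.0805]), 501, np.float64(0.0034))
tree red w [0.557  0.183  0.0553] 242 0.0655679027800675
tree red t [0.5568 0.1807 0.0542] 23 0.06421174718417699
tree red s [0.5561 0.1858 0.0552] 44 0.06503394254327144
```

Request:
carry_out(deltas=[[0,-3,0,0,0,0,0.3],[-0.15,-3,0,0,0,0,0.3],[0,-2.5,0,0,0,0,0.3],[0,-1.35,0,0,0,0,0.3],[0,-0.5,0,0,0,0,0.3],[0,0,0,0,0,0,0.3],[0,0,0,0,0,0,0.3],[0,0,0,0,0,0,0.3]])

```text
time: 4.87
tool_pos: [0.5572, 0.1775, 0.1627]
tool_rot: [3.141, 0.0, -0.002]
contact_force: [0.3, -0.3, -1.5]
opening: 0.0504
grip_force: 25.0
```

```bash
python3 w.py w3; python3 - <<'E'
from g import *
W=np.load("wrist.npy"); c=shot("side"); cv2.imwrite("pics/s3.png",cv2.resize(c["image"][130:330,150:350],(600,600))); S=world(c)
held(W,robot.observe()["tool_pos"],.025,.026)
for X in(W,S):
  print(base(X,np.array([.556,.184]),.0365))
t=robot.observe()["tool_pos"]; k=S[(np.hypot(S[...,0]-t[0],S[...,1]-t[1])<.028)&(S[...,2]>.07)&(S[...,2]<.17)]
print(np.percentile(k[:,2],[0,1,5]), k.min(0),k.max(0))
E
```

```text
t 4.87 [0.5572 0.1775 0.1627] [ 3.141e+00  2.000e-04 -1.600e-03] op 0.0504 grip 25.0 F [ 0.3 -0.3 -1.5]
cam [0.641 0.178 0.312] look [-0.31  0.   -0.95]
  held rim z 0.1827 (array([0.5569, 0.1786]), 1883, np.float64(0.0034))
  held rim z 0.1887 (array([0.5571, 0.1785]), 925, np.float64(0.0044))
  held rim z 0.1947 (array([0.5671, 0.1785]), 518, np.float64(0.0034))
(array([0.5553, 0.1843]), 38, np.float64(0.0003))
(array([0.5563, 0.1841]), 30, np.float64(0.0007))
[0.10554411 0.10742268 0.10908261] [0.53080739 0.17666159 0.10554411] [0.57955859 0.20429604 0.14712472]
```

View pics/s3.png

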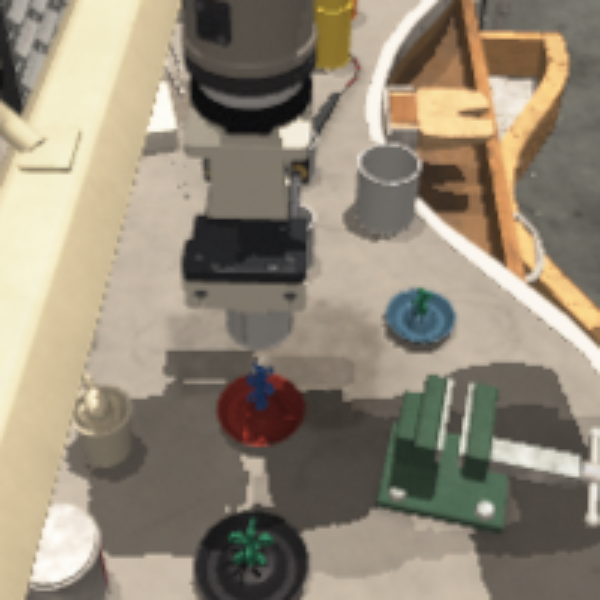

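The side view shows the flask's lower end at (262,330) with clear space above the blue tree at (261,380). I'll shift about 5 mm in +y, then lower partway and check.

Request:
carry_out(deltas=[[-0.05,-0.53,0,0,0,0,0.3],[0,0,0,0,0,0,0.3],[0,0,0.5,0,0,0,0.3],[0,0,0.5,0,0,0,0.3],[0,0,0.5,0,0,0,0.3],[0,0,0.5,0,0,0,0.3],[0,0,0.5,0,0,0,0.3],[0,0,0,0,0,0,0.3]])

```text
time: 5.63
tool_pos: [0.5558, 0.1841, 0.1362]
tool_rot: [3.141, 0.002, -0.0]
contact_force: [-0.4, 0.6, -2.3]
opening: 0.0505
grip_force: 25.0
```

Request:
carry_out(deltas=[[0.04,0.08,0,0,0,0,0.3],[0,0,0.8,0,0,0,0.3],[0,0,0.8,0,0,0,0.3],[0,0,0.8,0,0,0,0.3],[0,0,0.8,0,0,0,0.3],[0,0,0.8,0,0,0,0.3],[0,0,0.8,0,0,0,0.3],[0,0,0,0,0,0,0.3]])

```text
time: 6.3
tool_pos: [0.5558, 0.1833, 0.0875]
tool_rot: [3.141, 0.003, -0.0]
contact_force: [-0.1, -0.9, -1.5]
opening: 0.05
grip_force: 25.0
```

Request:
carry_out(deltas=[[0,0,0.3,0,0,0,0.3],[0,0,0.3,0,0,0,0.3],[0,0,0.3,0,0,0,0.3],[0,0,0.2,0,0,0,0.3],[0,0,0.2,0,0,0,0.3],[0,0,0.2,0,0,0,0.3],[0,0,0,0,0,0,0.3],[0,0,0,0,0,0,0.3]])

```text
time: 6.97
tool_pos: [0.5569, 0.1835, 0.0747]
tool_rot: [3.141, 0.0, -0.0]
contact_force: [-0.7, 0.2, -0.7]
opening: 0.05
grip_force: 25.0
```

Request:
carry_out(deltas=[[0,0,0.2,0,0,0,0.3],[0,0,0.2,0,0,0,0.3],[0,0,0.2,0,0,0,0.3],[0,0,0.15,0,0,0,0.3],[0,0,0.15,0,0,0,0.3],[0,0,0.15,0,0,0,0.3],[0,0,0.15,0,0,0,0.3],[0,0,0,0,0,0,0.3]])

```text
time: 7.63
tool_pos: [0.5568, 0.1835, 0.0623]
tool_rot: [3.141, 0.001, -0.0]
contact_force: [-0.4, -0.1, -2.1]
opening: 0.0502
grip_force: 25.0
```

Request:
carry_out(deltas=[[0,0,0.1,0,0,0,0.3],[0,0,0.05,0,0,0,0.3],[0,0,0.05,0,0,0,0.3],[0,0,0,0,0,0,0.3],[0,0,0,0,0,0,0.3],[0,0,0,0,0,0,0.3],[0,0,0,0,0,0,0.3],[0,0,0,0,0,0,0.3]])

```text
time: 8.3
tool_pos: [0.557, 0.1835, 0.0607]
tool_rot: [3.142, -0.0, -0.0]
contact_force: [-0.3, -0.3, -2.6]
opening: 0.05
grip_force: 25.0
```

```bash
cat > s.py <<'E'
import sys
from g import *
# x y R top : rim heights/centres seen from side
n,x,y,R,z=sys.argv[1],*map(float,sys.argv[2:6])
s=robot.observe(); print(round(s["time"],2),s["tool_pos"].round(4),s["contact_force"].round(1))
c=shot("side"); cv2.imwrite(f"pics/{n}.png",c["image"]); W=world(c); np.save("side.npy",W)
k=W[(np.hypot(W[...,0]-x,W[...,1]-y)<R+.01)&(W[...,2]>.016)&(W[...,2]<z+.02)]
print("z pct",np.percentile(k[:,2],[1,50,95,99,100]).round(4)); print("rim",fit(W,(x,y),R,z))
E
python3 s.py s4 .556 .184 .025 .083
```

```text
8.3 [0.557  0.1835 0.0607] [-0.3 -0.3 -2.6]
z pct [0.016  0.0227 0.029  0.0304 0.031 ]
rim None
```

Request:
carry_out(deltas=[[0,0,0.1,0,0,0,0.3],[0,0,0.1,0,0,0,0.3],[0,0,0.1,0,0,0,0.3],[0,0,0,0,0,0,0.3],[0,0,0,0,0,0,0.3],[0,0,0,0,0,0,0.3],[0,0,0,0,0,0,0.3],[0,0,0,0,0,0,0.3]])

```text
time: 9.02
tool_pos: [0.5573, 0.1836, 0.0597]
tool_rot: [-3.142, -0.002, -0.0]
contact_force: [-5.5, -1.3, 13.0]
opening: 0.0502
grip_force: 25.0
```

It made contact at the expected seated height. I'll release, rise and check.

Request:
carry_out(deltas=[[0,0,-0.1,0,0,0,0.6],[0,0,0,0,0,0,0.7],[0,0,0,0,0,0,0.8],[0,0,0,0,0,0,0.8],[0,0,0,0,0,0,0.8],[0,0,-1,0,0,0,0.8],[0,0,-2,0,0,0,0.8],[0,0,-3,0,0,0,0.8]])

```text
time: 9.68
tool_pos: [0.5554, 0.1832, 0.1175]
tool_rot: [3.14, 0.005, -0.0]
contact_force: [0.6, 0.3, 0.5]
opening: 0.0738
grip_force: 0.0
```

Request:
carry_out(deltas=[[0,0,-4,0,0,0,0.8],[0,0,-4,0,0,0,1],[-1,2,-3,0,0,0,1],[-2,3,0,0,0,0,1],[-2,3.5,0,0,0,0,1],[-2,3.5,0,0,0,0,1],[-2,3,0,0,0,0,1],[0,2,0,0,0,0,1]])

```text
time: 10.35
tool_pos: [0.4635, 0.0118, 0.2295]
tool_rot: [3.141, 0.001, -0.001]
contact_force: [1.1, -0.7, -0.3]
opening: 0.0915
grip_force: 0.0
```

```bash
python3 s.py s5 .556 .184 .025 .083; python3 w.py w5; python3 - <<'E'
from g import *
W=np.load("wrist.npy")
print("M",fit(W,(.556,.184),.025,.083),fit(np.load("side.npy"),(.556,.184),.025,.083),"red base",base(np.load("side.npy"),np.array([.556,.184]),.0365))
for n,c,R,z in(("C",(.448,-.063),.03,.066),("A",(.536,.006),.02,.056)): print(n,fit(W,c,R,z))
E
```

```text
10.35 [0.4635 0.0118 0.2295] [ 1.1 -0.7 -0.3]
z pct [0.0178 0.0577 0.0819 0.0832 0.0842]
rim (array([0.5556, 0.1855]), 102, np.float64(0.001))
t 10.4 [0.4655 0.0093 0.2297] [ 3.1393e+00 -6.0000e-04 -2.5000e-03] op 0.0922 grip 0.0 F [ 1.2 -2.5 -0.7]
cam [0.549 0.01  0.379] look [-0.31 -0.   -0.95]
M (array([0.5551, 0.1838]), 592, np.float64(0.0008)) (array([0.5556, 0.1855]), 102, np.float64(0.001)) red base (array([0.5566, 0.1836]), 19, np.float64(0.0008))
C (array([ 0.4475, -0.0618]), 413, np.float64(0.0007))
A (array([0.5355, 0.0061]), 273, np.float64(0.0008))
```

View pics/s5.png

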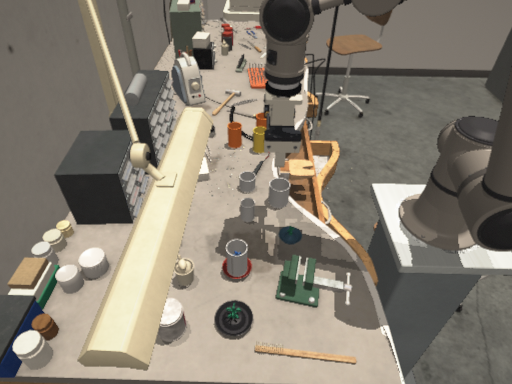

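The side view shows the medium flask upright in the red base at (237,258). Its rim is at 83 mm, so it is seated. Next is the large flask C at (0.4475,-0.0625).

Request:
carry_out(deltas=[[-0.9,3.6,0,0,0,0,1],[-0.9,3.6,1,0,0,0,1],[0,0,3,0,0,0,1],[0,0,3,0,0,0,1],[0,0,3,0,0,0,1],[0,0,0,0,0,0,1],[0,0,0,0,0,0,1],[0,0,0,0,0,0,1]])

```text
time: 11.12
tool_pos: [0.4501, -0.0583, 0.1302]
tool_rot: [3.141, -0.002, 0.001]
contact_force: [0.9, -0.6, 0.3]
opening: 0.0915
grip_force: 0.0
```

Request:
carry_out(deltas=[[-0.25,0.4,0,0,0,0,1],[0,0,2,0,0,0,1],[0,0,2,0,0,0,1],[0,0,2,0,0,0,1],[0,0,2,0,0,0,1],[0,0,1,0,0,0,1],[0,0,0,0,0,0,1],[0,0,0,0,0,0,1]])

```text
time: 11.78
tool_pos: [0.4471, -0.0627, 0.0397]
tool_rot: [3.141, -0.001, -0.0]
contact_force: [-0.6, -0.2, -0.2]
opening: 0.0918
grip_force: 0.0
```

Request:
carry_out(deltas=[[0,0,0,0,0,0,0.7],[0,0,0,0,0,0,0.6],[0,0,0,0,0,0,0.5],[0,0,0,0,0,0,0.4],[0,0,0,0,0,0,0.4],[0,0,0,0,0,0,0.4],[0,0,0,0,0,0,0.4],[0,0,0,0,0,0,0.4]], force=25)

```text
time: 12.45
tool_pos: [0.4467, -0.0626, 0.0391]
tool_rot: [3.141, -0.001, -0.0]
contact_force: [-0.7, -0.0, 5.6]
opening: 0.0603
grip_force: 25.0
```

Request:
carry_out(deltas=[[0,0,-0.5,0,0,0,0.4],[0,0,-1.5,0,0,0,0.4],[0,0,-2.5,0,0,0,0.4],[0,0,-2.5,0,0,0,0.4],[0,0,-2.5,0,0,0,0.4],[0,-1.5,-2.5,0,0,0,0.4],[0,-3,-0.5,0,0,0,0.4],[0,-3.5,0,0,0,0,0.4]])

```text
time: 13.12
tool_pos: [0.4475, 0.0174, 0.1658]
tool_rot: [3.141, -0.004, -0.003]
contact_force: [0.8, 0.8, -1.5]
opening: 0.0602
grip_force: 25.0
```

Request:
carry_out(deltas=[[0,-4,0,0,0,0,0.4],[0,-4,0,0,0,0,0.4],[0,-4,0,0,0,0,0.4],[0,-4,0,0,0,0,0.4],[1,-3.8,0,0,0,0,0.4],[2,-3,0,0,0,0,0.4],[2,-2,0,0,0,0,0.4],[2,-1,0,0,0,0,0.4]])

```text
time: 13.78
tool_pos: [0.5161, 0.2787, 0.1633]
tool_rot: [-3.141, 0.001, 0.003]
contact_force: [0.8, 0.1, -2.0]
opening: 0.0601
grip_force: 25.0
```

Request:
carry_out(deltas=[[2,0,0,0,0,0,0.4],[1,0,0,0,0,0,0.4],[0,0,0,0,0,0,0.4],[0,0,0,0,0,0,0.4],[0,0,0,0,0,0,0.4],[0,0,0,0,0,0,0.4],[0,0,0,0,0,0,0.4],[0,0,0,0,0,0,0.4]])

```text
time: 14.45
tool_pos: [0.546, 0.2755, 0.164]
tool_rot: [3.142, -0.0, -0.0]
contact_force: [0.4, 0.4, -2.8]
opening: 0.0599
grip_force: 25.0
```

```bash
cat > v.py <<'E'
import sys
from g import *
# name, flask R, base x y R
R,x,y,RB,ab=map(float,sys.argv[2:7])
s=robot.observe(); t=s["tool_pos"]; print(round(s["time"],2),t.round(4),s["tool_rot"].round(3),s["contact_force"].round(1))
c=shot("wrist"); W=world(c); cs=shot("side"); S=world(cs); cv2.imwrite(f"pics/w{sys.argv[1]}.png",c["image"]);cv2.imwrite(f"pics/s{sys.argv[1]}.png",cs["image"])
for nm,X in(("w",W),("s",S)):
    try: print("base",nm,base(X,np.array([x,y]),RB))
    except Exception: print("base",nm,"hidden")
held(W,t,R,ab)
k=S[(np.hypot(S[...,0]-t[0],S[...,1]-t[1])<R+.004)&(S[...,2]>.068)&(S[...,2]<t[2]-.012)]
if len(k): print("side held: z1% %.4f xmid %.4f ymax-R %.4f"%(np.percentile(k[:,2],1),(k[:,0].min()+k[:,0].max())/2,np.percentile(k[:,1],99)-R),len(k))
E
python3 v.py 6 .03 .5555 .3168 .0415 .026
```

```text
14.45 [0.546  0.2755 0.164 ] [ 3.142 -0.    -0.   ] [ 0.4  0.4 -2.8]
base w (array([0.5548, 0.3171]), 39, np.float64(0.0002))
base s (array([0.5555, 0.3168]), 31, np.float64(0.0004))
  held rim z 0.184 (array([0.5482, 0.2765]), 1819, np.float64(0.0035))
  held rim z 0.19 (array([0.5476, 0.2765]), 2225, np.float64(0.0033))
  held rim z 0.196 (array([0.5559, 0.2752]), 540, np.float64(0.0036))Traceback (most recent call last):
  File "v.py", line 12, in <module>
    if len(k): print("side held: z1% %.4f xmid %.4f ymax-R %.4f"%(np.percentile(k[:,2],1),(k[:,0].min()+k[:,0].max())/2,np.percentile(k[:,1],99)-R),len(k))
                     ~~~~~~~~~~~~~~~~~~~~~~~~~~~~~~~~~~~~~~~~~~~^~~~~~~~~~~~~~~~~~~~~~~~~~~~~~~~~~~~~~~~~~~~~~~~~~~~~~~~~~~~~~~~~~~~~~~~~~~~~~~~~~~
ValueError: unsupported format character '%' (0x25) at index 15
```

```bash
sed -i 's/z1% %/z1 %/' v.py; echo ok
```

```text
ok
```

Request:
carry_out(deltas=[[0.4,-2,0,0,0,0,0.4],[0.45,-1.5,0,0,0,0,0.4],[0,-0.6,0,0,0,0,0.4],[0,0,0.5,0,0,0,0.4],[0,0,1,0,0,0,0.4],[0,0,0.5,0,0,0,0.4],[0,0,0,0,0,0,0.4],[0,0,0,0,0,0,0.4]])

```text
time: 15.22
tool_pos: [0.5546, 0.3157, 0.1429]
tool_rot: [3.141, 0.002, -0.001]
contact_force: [0.3, -0.4, -2.2]
opening: 0.0599
grip_force: 25.0
```

```bash
python3 v.py 7 .03 .5555 .3168 .0415 .026; python3 - <<'E'
import cv2
a=cv2.imread('pics/w7.png');b=cv2.resize(cv2.imread('pics/s7.png')[200:380,150:350],(427,384))
cv2.imwrite('pics/c7.png',cv2.hconcat([a[:, 130:490],b]))
E
```

```text
15.22 [0.5546 0.3157 0.1429] [ 3.141e+00  2.000e-03 -1.000e-03] [ 0.3 -0.4 -2.2]
base w (array([0.5545, 0.3169]), 34, np.float64(0.0003))
base s (array([0.5558, 0.3158]), 28, np.float64(0.0014))
  held rim z 0.1629 (array([0.5568, 0.3168]), 1817, np.float64(0.0035))
  held rim z 0.1689 (array([0.5562, 0.3168]), 2221, np.float64(0.0033))
  held rim z 0.1749 (array([0.5644, 0.316 ]), 545, np.float64(0.0036))
```

View pics/c7.png

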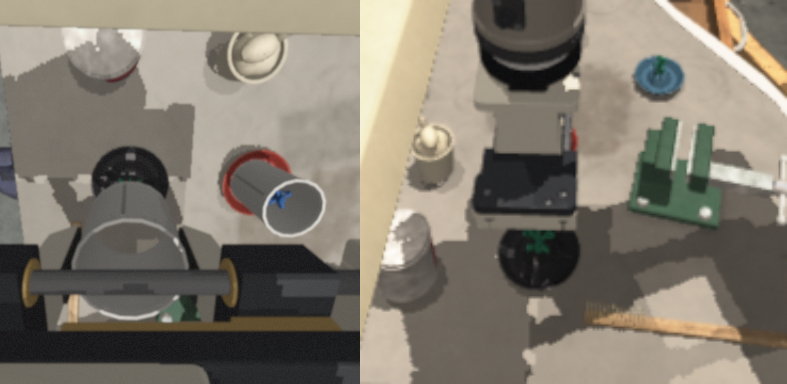

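The wrist crop shows the large flask over the black base, at (130,190) in the crop. The side crop shows it hanging above the green tree at (538,240). I'll lower it.

Request:
carry_out(deltas=[[-0.05,-0.05,0.3,0,0,0,0.4],[0,0,0.8,0,0,0,0.4],[0,0,0.8,0,0,0,0.4],[0,0,0.8,0,0,0,0.4],[0,0,0.8,0,0,0,0.4],[0,0,0.8,0,0,0,0.4],[0,0,0.5,0,0,0,0.4],[0,0,0,0,0,0,0.4]])

```text
time: 15.98
tool_pos: [0.5537, 0.3167, 0.0938]
tool_rot: [3.14, 0.003, -0.0]
contact_force: [-0.3, -0.5, -2.7]
opening: 0.0598
grip_force: 25.0
```

Request:
carry_out(deltas=[[0,0,0.4,0,0,0,0.4],[0,0,0.4,0,0,0,0.4],[0,0,0.4,0,0,0,0.4],[0,0,0.4,0,0,0,0.4],[0,0,0.4,0,0,0,0.4],[0,0,0.4,0,0,0,0.4],[0,0,0.2,0,0,0,0.4],[0,0,0,0,0,0,0.4]])

```text
time: 16.65
tool_pos: [0.5541, 0.3169, 0.069]
tool_rot: [3.141, 0.001, -0.0]
contact_force: [-0.3, -0.4, -2.1]
opening: 0.0596
grip_force: 25.0
```

Bottom is at about 30 mm; 25 mm to go.

Request:
carry_out(deltas=[[0,0,0.3,0,0,0,0.4],[0,0,0.3,0,0,0,0.4],[0,0,0.3,0,0,0,0.4],[0,0,0.3,0,0,0,0.4],[0,0,0.3,0,0,0,0.4],[0,0,0.2,0,0,0,0.4],[0,0,0.2,0,0,0,0.4],[0,0,0,0,0,0,0.4]])

```text
time: 17.32
tool_pos: [0.5542, 0.3169, 0.0501]
tool_rot: [3.141, 0.001, -0.0]
contact_force: [-1.0, -0.0, -1.8]
opening: 0.0599
grip_force: 25.0
```

Request:
carry_out(deltas=[[0,0,0.1,0,0,0,0.4],[0,0,0.1,0,0,0,0.4],[0,0,0.1,0,0,0,0.4],[0,0,0.1,0,0,0,0.4],[0,0,0.1,0,0,0,0.4],[0,0,0,0,0,0,0.4],[0,0,0,0,0,0,0.4],[0,0,0,0,0,0,0.4]])

```text
time: 17.98
tool_pos: [0.5545, 0.317, 0.0457]
tool_rot: [3.142, -0.0, -0.0]
contact_force: [0.7, 0.4, -1.8]
opening: 0.06
grip_force: 25.0
```

Request:
carry_out(deltas=[[0,0,0.1,0,0,0,0.4],[0,0,0.1,0,0,0,0.4],[0,0,0.05,0,0,0,0.4],[0,0,0,0,0,0,0.4],[0,0,0,0,0,0,0.4],[0,0,0,0,0,0,0.4],[0,0,0,0,0,0,0.4],[0,0,0,0,0,0,0.4]])

```text
time: 18.65
tool_pos: [0.5546, 0.3171, 0.0441]
tool_rot: [-3.141, -0.001, -0.0]
contact_force: [-2.6, -1.9, 5.2]
opening: 0.0602
grip_force: 25.0
```

Request:
carry_out(deltas=[[0,0,0,0,0,0,0.7],[0,0,0,0,0,0,0.8],[0,0,0,0,0,0,0.9],[0,0,0,0,0,0,0.9],[0,0,0,0,0,0,0.9],[0,0,-1,0,0,0,0.9],[0,0,-2,0,0,0,0.9],[0,0,-3,0,0,0,0.9]])

```text
time: 19.32
tool_pos: [0.553, 0.3163, 0.1018]
tool_rot: [3.139, 0.005, -0.0]
contact_force: [0.3, 0.5, -0.0]
opening: 0.0825
grip_force: 0.0
```

Request:
carry_out(deltas=[[0,0,-4,0,0,0,0.9],[0,0,-4,0,0,0,0.9],[-0.2,3,-2.5,0,0,0,0.8],[-0.3,4.1,0,0,0,0,0.8],[-0.3,4.1,0,0,0,0,0.8],[-0.3,4.1,0,0,0,0,0.8],[-0.3,4.1,0,0,0,0,0.8],[-0.3,4,0,0,0,0,0.8]])

```text
time: 19.98
tool_pos: [0.5369, 0.0812, 0.2092]
tool_rot: [3.141, -0.001, 0.0]
contact_force: [0.3, -0.1, -0.3]
opening: 0.0734
grip_force: 0.0
```

Request:
carry_out(deltas=[[-0.2,3.5,0,0,0,0,0.8],[0,2,0,0,0,0,0.8],[0,1,0,0,0,0,0.8],[0,0,0,0,0,0,0.8],[0,0,0,0,0,0,0.8],[0,0,0,0,0,0,0.8],[0,0,0,0,0,0,0.8],[0,0,0,0,0,0,0.8]])

```text
time: 20.65
tool_pos: [0.5354, 0.0194, 0.2082]
tool_rot: [-3.142, 0.0, 0.002]
contact_force: [-0.1, -0.1, -0.9]
opening: 0.0735
grip_force: 0.0
```

```bash
python3 s.py s8 .5555 .317 .03 .071; python3 s.py s8b .556 .184 .025 .083; python3 w.py w8; python3 - <<'E'
from g import *
W=np.load("wrist.npy");S=np.load("side.npy")
print("A",fit(W,(.536,.006),.02,.056),fit(S,(.536,.006),.02,.056),"blue",base(S,np.array([.421,.08]),.0315))
try: print(base(W,np.array([.421,.08]),.0315))
except Exception as e: print(e)
E
```

```text
20.65 [0.5354 0.0194 0.2082] [-0.1 -0.1 -0.9]
z pct [0.0165 0.0463 0.0703 0.0716 0.0733]
rim (array([0.5553, 0.3188]), 169, np.float64(0.0008))
20.7 [0.5354 0.0192 0.2082] [ 0.2 -0.6 -0.2]
z pct [0.0177 0.058  0.0823 0.0835 0.084 ]
rim (array([0.5556, 0.1856]), 97, np.float64(0.0008))
t 20.75 [0.5354 0.0189 0.2081] [3.1416e+00 1.0000e-04 1.2000e-03] op 0.0736 grip 0.0 F [-0.2  0.3  0.3]
cam [0.619 0.02  0.357] look [-0.31  0.   -0.95]
A (array([0.5361, 0.0062]), 270, np.float64(0.0008)) (array([0.5356, 0.0066]), 63, np.float64(0.0012)) blue (array([0.4215, 0.08  ]), 23, np.float64(0.0007))
(array([0.4213, 0.0806]), 33, np.float64(0.0005))
```

The large flask is seated too, with its rim at 71 mm. Next is the small flask A at (0.536,0.006).

Request:
carry_out(deltas=[[0.05,0.7,2,0,0,0,0.8],[0,0.6,3,0,0,0,0.8],[0,0,3,0,0,0,0.8],[0,0,3,0,0,0,0.8],[0,0,2,0,0,0,0.8],[0,0,0,0,0,0,0.8],[0,0,0,0,0,0,0.8],[0,0,0,0,0,0,0.8]])

```text
time: 21.47
tool_pos: [0.5369, 0.0051, 0.0795]
tool_rot: [3.141, -0.002, 0.0]
contact_force: [0.4, -0.9, 0.9]
opening: 0.0733
grip_force: 0.0
```

Request:
carry_out(deltas=[[-0.05,-0.05,0.5,0,0,0,0.8],[0,0,1.5,0,0,0,0.8],[0,0,1.5,0,0,0,0.8],[0,0,1,0,0,0,0.8],[0,0,0.4,0,0,0,0.8],[0,0,0,0,0,0,0.8],[0,0,0,0,0,0,0.8],[0,0,0,0,0,0,0.8]])

```text
time: 22.13
tool_pos: [0.536, 0.0054, 0.03]
tool_rot: [3.141, -0.002, -0.0]
contact_force: [-0.3, 0.8, -0.1]
opening: 0.0734
grip_force: 0.0
```

Request:
carry_out(deltas=[[0,0,0,0,0,0,0.6],[0,0,0,0,0,0,0.5],[0,0,0,0,0,0,0.4],[0,0,0,0,0,0,0.3],[0,0,0,0,0,0,0.2],[0,0,0,0,0,0,0.2],[0,0,0,0,0,0,0.2],[0,0,0,0,0,0,0.2]], force=20)

```text
time: 22.8
tool_pos: [0.5354, 0.0055, 0.0293]
tool_rot: [3.141, -0.0, -0.0]
contact_force: [0.1, -0.4, 1.1]
opening: 0.0396
grip_force: 20.0
```

Request:
carry_out(deltas=[[0,0,-0.5,0,0,0,0.2],[0,0,-1.5,0,0,0,0.2],[0,0,-2.5,0,0,0,0.2],[0,0,-2.5,0,0,0,0.2],[-1,-0.7,-1,0,0,0,0.2],[-2,-1.3,0,0,0,0,0.2],[-2,-1.3,0,0,0,0,0.2],[-2,-1.3,0,0,0,0,0.2]])

```text
time: 23.47
tool_pos: [0.4645, 0.0519, 0.1096]
tool_rot: [3.142, -0.0, -0.001]
contact_force: [0.2, 0.4, -0.8]
opening: 0.0398
grip_force: 20.0
```

Request:
carry_out(deltas=[[-2,-1.2,0,0,0,0,0.2],[-1,-0.7,0,0,0,0,0.2],[0,0,0,0,0,0,0.2],[0,0,0,0,0,0,0.2],[0,0,0,0,0,0,0.2],[0,0,0,0,0,0,0.2],[0,0,0,0,0,0,0.2],[0,0,0,0,0,0,0.2]])

```text
time: 24.13
tool_pos: [0.4359, 0.0702, 0.1091]
tool_rot: [3.141, -0.0, -0.001]
contact_force: [-0.5, -0.1, -1.1]
opening: 0.0397
grip_force: 20.0
```

```bash
python3 v.py 9 .02 .4214 .0805 .0315 .026; python3 - <<'E'
from h import *
S=np.load("side.npy"); k=S[(S[...,0]>.34)&(S[...,0]<.5)&(S[...,1]>.12)&(S[...,1]<.2)]; print("vise near z",np.nanmax(k[:,2]),k[k[:,2]>.02].min(0) if (k[:,2]>.02).any() else "")
E
```

```text
24.13 [0.4359 0.0702 0.1091] [ 3.141e+00 -0.000e+00 -1.000e-03] [-0.5 -0.1 -1.1]
base w (array([0.4209, 0.0801]), 29, np.float64(0.0003))
base s (array([0.4219, 0.0806]), 22, np.float64(0.0005))
  held rim z 0.1291 (array([0.4373, 0.0712]), 892, np.float64(0.0044))
  held rim z 0.1351 (array([0.4373, 0.0713]), 1355, np.float64(0.004))
  held rim z 0.1411 (array([0.4458, 0.0711]), 421, np.float64(0.0029))
side held: z1 0.0800 xmid 0.4375 ymax-R 0.0721 67
vise near z 0.01364605522927631
```

Request:
carry_out(deltas=[[-0.7,-0.4,0,0,0,0,0.2],[-0.5,-0.4,0,0,0,0,0.2],[-0.34,-0.14,0,0,0,0,0.2],[0,0,0,0,0,0,0.2],[0,0,0,0,0,0,0.2],[0,0,0,0,0,0,0.2],[0,0,0,0,0,0,0.2],[0,0,0,0,0,0,0.2]])

```text
time: 24.9
tool_pos: [0.4202, 0.0799, 0.1092]
tool_rot: [3.142, -0.0, -0.0]
contact_force: [0.3, 0.0, -1.2]
opening: 0.0394
grip_force: 20.0
```

```bash
python3 v.py 10 .02 .4214 .0805 .0315 .026;  python3 - <<'E'
import cv2
a=cv2.imread('pics/w10.png');b=cv2.resize(cv2.imread('pics/s10.png')[150:310,200:360],(384,384))
cv2.imwrite('pics/c10.png',cv2.hconcat([a[:, 80:480],b]))
E
```

```text
24.9 [0.4202 0.0799 0.1092] [ 3.142 -0.    -0.   ] [ 0.3  0.  -1.2]
base w (array([0.4208, 0.0801]), 43, np.float64(0.0003))
base s (array([0.4219, 0.08  ]), 24, np.float64(0.0006))
  held rim z 0.1292 (array([0.4217, 0.0808]), 889, np.float64(0.0044))
  held rim z 0.1352 (array([0.4216, 0.0809]), 1346, np.float64(0.004))
  held rim z 0.1412 (array([0.4301, 0.0808]), 419, np.float64(0.0029))
side held: z1 0.0799 xmid 0.4205 ymax-R 0.0815 66
```

View pics/c10.png

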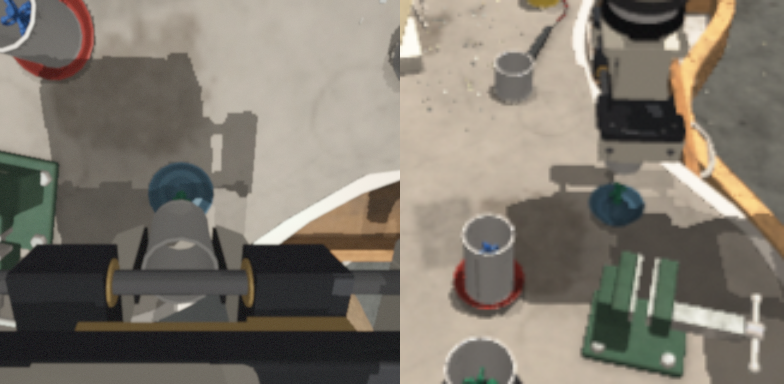

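The small flask is over the blue base, at (180,190) in the wrist crop and (616,205) in the side crop. The two agree to about 1 mm. I'll lower it.

Request:
carry_out(deltas=[[0,0.05,0.3,0,0,0,0.2],[0,0,0.7,0,0,0,0.2],[0,0,0.7,0,0,0,0.2],[0,0,0.7,0,0,0,0.2],[0,0,0.7,0,0,0,0.2],[0,0,0.7,0,0,0,0.2],[0,0,0.5,0,0,0,0.2],[0,0,0,0,0,0,0.2]])

```text
time: 25.67
tool_pos: [0.4193, 0.0794, 0.065]
tool_rot: [3.141, 0.002, -0.0]
contact_force: [-1.4, 0.4, -1.1]
opening: 0.04
grip_force: 20.0
```

Request:
carry_out(deltas=[[0,0,0.4,0,0,0,0.2],[0,0,0.4,0,0,0,0.2],[0,0,0.4,0,0,0,0.2],[0,0,0.3,0,0,0,0.2],[0,0,0.3,0,0,0,0.2],[0,0,0.3,0,0,0,0.2],[0,0,0.2,0,0,0,0.2],[0,0,0,0,0,0,0.2]])

```text
time: 26.33
tool_pos: [0.4198, 0.0794, 0.0428]
tool_rot: [3.141, 0.001, -0.0]
contact_force: [0.1, -0.3, -1.2]
opening: 0.0399
grip_force: 20.0
```

Request:
carry_out(deltas=[[0,0,0.15,0,0,0,0.2],[0,0,0.15,0,0,0,0.2],[0,0,0.15,0,0,0,0.2],[0,0,0.1,0,0,0,0.2],[0,0,0.1,0,0,0,0.2],[0,0,0.1,0,0,0,0.2],[0,0,0,0,0,0,0.2],[0,0,0,0,0,0,0.2]])

```text
time: 27.0
tool_pos: [0.42, 0.0794, 0.0357]
tool_rot: [3.142, 0.0, -0.0]
contact_force: [0.4, 0.4, -1.5]
opening: 0.0396
grip_force: 20.0
```

Request:
carry_out(deltas=[[0,0,0.1,0,0,0,0.2],[0,0,0.05,0,0,0,0.2],[0,0,0,0,0,0,0.2],[0,0,0,0,0,0,0.2],[0,0,0,0,0,0,0.2],[0,0,0,0,0,0,0.2],[0,0,0,0,0,0,0.2],[0,0,0,0,0,0,0.2]])

```text
time: 27.67
tool_pos: [0.4201, 0.0795, 0.0342]
tool_rot: [3.141, -0.0, -0.0]
contact_force: [-0.8, 0.3, 0.7]
opening: 0.04
grip_force: 20.0
```

Request:
carry_out(deltas=[[0,0,0.04,0,0,0,0.2],[0,0,0,0,0,0,0.2],[0,0,0,0,0,0,0.6],[0,0,0,0,0,0,0.75],[0,0,0,0,0,0,0.75],[0,0,0,0,0,0,0.75],[0,0,-1,0,0,0,0.75],[0,0,-2,0,0,0,0.75]])

```text
time: 28.33
tool_pos: [0.4185, 0.0794, 0.0625]
tool_rot: [3.141, 0.005, -0.0]
contact_force: [-0.6, -0.4, -0.8]
opening: 0.0687
grip_force: 0.0
```

Request:
carry_out(deltas=[[0,0,-3,0,0,0,0.75],[0,0,-4,0,0,0,0.75],[0,0,-4,0,0,0,0.75],[0,0,-3,0,0,0,0.75],[0,3,0,0,0,0,0.75],[0,4,0,0,0,0,0.75],[0,3,0,0,0,0,0.75],[0,0,0,0,0,0,0.75]])

```text
time: 29.0
tool_pos: [0.4202, -0.0245, 0.204]
tool_rot: [3.14, -0.001, -0.004]
contact_force: [0.4, 0.6, -0.1]
opening: 0.0685
grip_force: 0.0
```

```bash
python3 s.py s11 .4212 .0803 .02 .061; python3 - <<'E'
from g import *
S=np.load("side.npy")
print("M",fit(S,(.556,.184),.025,.083),"L",fit(S,(.5555,.317),.03,.071),"B",fit(S,(.5408,-.123),.025,.044))
E
```

```text
29.0 [ 0.4202 -0.0245  0.204 ] [ 0.4  0.6 -0.1]
z pct [0.0176 0.0435 0.06   0.0616 0.0626]
rim (array([0.4209, 0.0812]), 64, np.float64(0.0012))
M (array([0.5557, 0.1852]), 103, np.float64(0.0009)) L (array([0.5553, 0.3188]), 161, np.float64(0.0009)) B (array([ 0.5408, -0.1222]), 61, np.float64(0.0014))
```

View pics/s11.png

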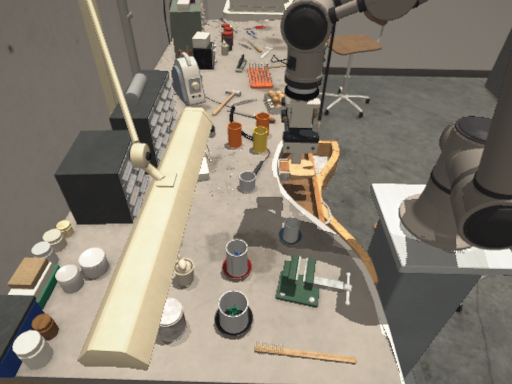

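The side view shows the small flask at (290,229), the medium at (237,258) and the large at (234,312), all upright in their bases. Their rims are at 61, 83 and 71 mm, as expected when seated. The spare is untouched at (247,182), and the gripper is clear.

```bash
python3 -c "
from cell import robot
print(robot.hand_in())"
```

```text
the job is handed in; nothing more can be done
None
```

The large, medium and small flasks are fully seated over their trees, with rim heights matching in the camera depth. The spare was left where it stood, and the job was handed in at about 29 s; the hand-in returned no verdict.

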